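# Lock the V-cradle work rest beside the hardness tester

### The arm

A 6-joint arm with a two-finger parallel gripper is mounted at the origin on the work surface. World frame = base frame: x ahead of the robot, y to its left, z up, the work surface at z = 0. Lengths are in m, angles in rad, forces in N, time in s.
With the tool pointing down it reaches from about 0.25 to 0.725 m from the base axis. Payload 4 kg.
Tool frame: the origin (TCP) lies midway between the tips of the shut fingers; the grasp point (between the pads) lies 19 mm behind it; z points along the fingers, y is the direction in which the jaws open and shut (so a half turn about z gives the same grasp; the last joint's range is limited). The gripper opens to 85 mm and grips with 20 to 120 N. Pads are 22 mm wide; open, the fingers measure 114 mm over their backs; the gripper's body (76 mm by 85 mm) begins 54 mm behind the grasp point. The pads swing forward as they close: fully open they stand 13 mm farther back than shut.
Start: joints at [-1.222, 0.241, 0.005, 1.335, 0, 1.571], TCP at [0.171, -0.47, 0.231] pointing down, gripper open.
Joint ranges: [-2.72, 2.72], [-1.05, 1.87], [-1.09, 1.28], [-1.99, 2.15], [-1.42, 1.44], [-3.14, 3.14]. Speed limits (rad/s): [2.79, 2.79, 3.14, 3.14, 3.14, 3.14].

### API

Orientations are given as a unit quaternion [x, y, z, w].
In Python, from workcell import get_obs, camera, camera_model, job_done, masks_of gives the robot as it stands.
- The arm moves only by the tool jog_arm, never from a script. Its argument "deltas" is a list that holds one entry, the list of rows, each a list of 7 numbers: the shift along the tool's x, y, z in mm, then the turn, a rotation vector about the tool's x, y, z in degrees, then the finger opening in mm, from 0 to 85.4. A call has 1 to 5 rows; each row shifts and turns the pose as measured when the row begins, along the tool's axes as they then stand; what a row does not reach is not made up. A row lasts 1/10 s, in which the tool goes at most 50 mm and 8.59 degrees, less where a joint would pass 70% of its speed; a pose out of reach is approached as far as the arm can. A call with a gripper value outside its range is refused whole. The fingers move at their own pace and stop on an object; the grip force is fixed at half the most. Time passes only in rows, so rows that do not move let the fingers close. It gives the time, the measured TCP pose, the force and the opening at its end, in the units of the state.
- get_obs(): the state, without advancing time (a new reading comes with each control period).
- camera(name): name is "scene" or "top" or "wrist"; returns the picture (480x640x3 uint8, red, green, blue); there is no depth.
- camera_model(name): a dict with "fovy" (degrees; the focal length in pixels is half the picture's height over the tangent of half this angle, whatever the lens; pixels are square), "cx", "cy" (the principal point, pixels), "pose" (4x4, takes a point from camera to world coordinates); the wrist camera has in their place "T_tool_cam" (4x4, takes a point from camera to tool coordinates, whose origin is the TCP and whose axes are the flange's). Camera axes: x right, y down, z forward; pixel columns grow to the right and rows downward; lengths in m; the calibration is good to about 2 mm. A picture is of the moment at which its call begins: read the wrist's pose just before it. camera_model takes no time and is no camera call.
- job_done(): hands the job in, once; it reports no verdict.
Trained networks look in the newest picture that a camera, given by its name, has taken for a name from the list of things; names that differ only in an ending like _2 or _b are one class to them, and where a whole thing is asked for, a point or a joint stands for the part that bears it (a point fixed in the world has none). Each returns a list of dicts, best first, with "conf" (0 to 1); they miss things now and then, are a little off and sometimes report something else, mostly with a low value. They report only what shows in the picture. A call takes as long as a camera call.
- masks_of(target, camera): "pixels" (480x640 bool, what is visible of it) and "at" ([column, row] in pixels, amid what is visible of it).
The state is a dict: "clock": time; "joint_pos": joint angles; "joint_vel": joint speeds; "tau": joint torques, N m; "eef_pos": TCP position; "tool_rot": TCP orientation; "ft_force": force on the tool from outside, world axes, zero at the start; "ft_torque": the same for the moment, N m; "grip_width": finger opening in m.
Only numpy, scipy, OpenCV 4.12 (cv2) and the standard library are available. Lean on these libraries where they do the work, as an engineer would, in place of code of your own. Each camera call takes 0.05 s, during which the arm holds its last target. There are 200 camera calls.

### The job

The next specimen for the hardness tester is a round bar, so make ready the telescopic work rest that carries the V-notched cradle: press the black spring button on its arm down flush and, with the button down, slide the arm so that the button goes in under the edge of the aluminium tube. Then push the arm the rest of the way into the tube until the button pops up through the hole in the tube's top. Leave the other work rest, the one with the round flat plate, as it is.

Things in the scene. Friction and masses are not known exactly. Their poses are not given: they have to be found in the camera images.
- v_stand: Fixed part of the V-cradle rest: grey base, 80 mm wide, carrying a level square aluminium tube 120 mm long, 48 mm wide, underside 24 and top 63 mm above the bench. Origin: on the bench below the tube's open mouth; x runs inward along the tube, the way the arm slides in; z up. The tube's top wall is 4 mm thick; its hole, 50 x 30 mm, spans x = 22 to 72 mm.
- v_top (a point): Middle of the top of its black oblong button: 40 mm along x, 22 wide; top 67 mm above the bench when up, 56 when flush. Spring: 3 N to start, 8 N flush. Starts with its square front 12 to 30 mm short of the mouth. Over 59 mm high it jams on the tube's edge; lower it passes under, and 5 mm in the tube holds it down until it springs up in the hole. Axes as v_stand.
- v_back (a point): On the sliding steel arm (36 mm wide, top 56 mm above the bench, 1.5 N friction, stays where left): a point 48 mm above the bench on the outer face of the V-notched plate at its outer end, 94 mm behind v_top, facing -x; push here. Plate: 56 mm wide, 14 thick, from 30 to 89 mm high, 59 at the notch. Arm, plate and button slide as one; the stop is at v_top x = 47 mm, the hole's middle.
- f_top (a point): Middle of the top of the button on the other rest, to be left alone: the same tube, arm and button, but its arm carries a round flat plate, 60 mm across, 83 mm above the bench, instead of the V-notched plate.

How it is judged:
By the outcome, as a careful person would: the job done as asked, in the order asked, and still so for the second after the job is handed in, with the robot touching nothing.
It also fails if it takes over 38 s, if anything falls off the work surface, if the arm or the gripper's body presses on something with over 40 N, if the wrist force passes 120 N, or if a joint passes its speed limit or range.

## Working session

There is one attempt and no reset: what is moved stays moved. The work goes in short steps, Python scripts to look and compute and a tool call to move; the robot and the scene stay as the last step left them, time stands still between calls to the robot, and variables do not carry over. Pictures are saved under pics/ and viewed, about 8 in all and at most 12, crops included, and the job is handed in when it is done.

Besides the shell and the picture viewer there is one more tool, called as name(argument=value, ...), one argument or row to a line, values as JSON. jog_arm: Moves the arm, as the interface text tells. Its arguments: {"type":"object","properties":{"deltas":{"type":"array"}},"required":["deltas"]}

```bash
mkdir -p pics; cat > h.py <<'E'
import numpy as np,cv2
from workcell import *
def K(m):
    f=240/np.tan(np.radians(m["fovy"])/2); return f,m["cx"],m["cy"]
def ray(cam,px,z):
    m=camera_model(cam); f,cx,cy=K(m); P=np.array(m["pose"])
    d=P[:3,:3]@np.array([(px[0]-cx)/f,(px[1]-cy)/f,1]); o=P[:3,3]
    return o+d*(z-o[2])/d[2]
def proj(cam,p):
    m=camera_model(cam); f,cx,cy=K(m); P=np.array(m["pose"])
    q=P[:3,:3].T@(np.array(p)-P[:3,3]); return np.array([cx+f*q[0]/q[2],cy+f*q[1]/q[2]])
E
python3 - <<'E'
from h import *
ims={}
for c in("scene","top"):
    im=camera(c); cv2.imwrite(f"pics/{c}0.png",im[:,:,::-1])
    for t in("v_stand","v_top","v_back","f_top"):
        for d in masks_of(t,c)[:2]:
            p=d["pixels"]; print(c,t,round(d["conf"],2),np.round(d["at"]),p.sum(),np.round(ray(c,d["at"],.067),3))
o=get_obs();print(o["clock"],o["eef_pos"],o["tool_rot"],o["grip_width"])
E
```

```text
scene v_stand 0.87 [476. 221.] 7106 [0.671 0.215 0.067]
scene v_top 0.88 [444. 188.] 332 [0.591 0.226 0.067]
scene v_back 0.69 [427. 186.] 2460 [0.57  0.208 0.067]
scene f_top 0.96 [211. 331.] 471 [ 0.568 -0.214  0.067]
top v_stand 0.91 [171. 186.] 6624 [0.648 0.224 0.067]
top v_back 0.88 [166. 244.] 2632 [0.557 0.228 0.067]
top f_top 0.8 [450. 240.] 427 [ 0.567 -0.211  0.067]
0.5 [ 0.17088442 -0.46987024  0.23128782] [ 9.84831070e-01  1.73515884e-01 -1.36333614e-05 -2.52636244e-05] 0.08549924757938171
```

View pics/top0.png

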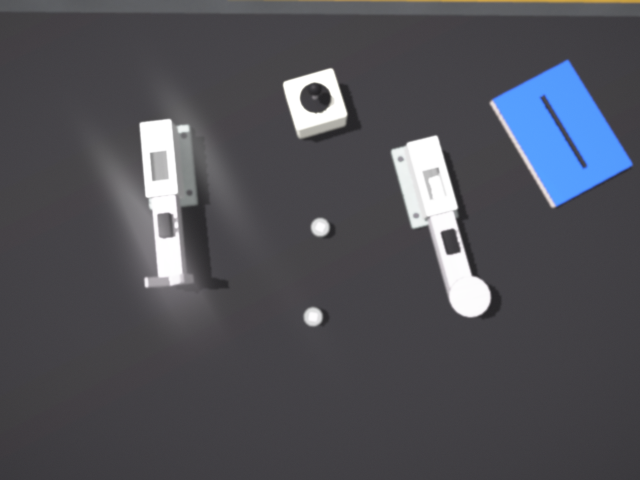

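View pics/scene0.png

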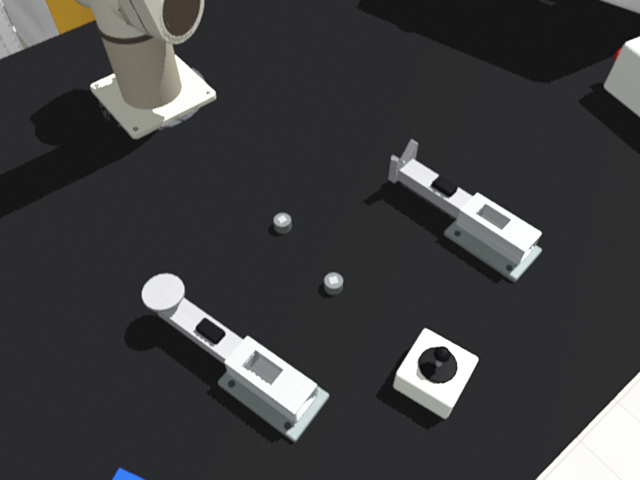

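The V-rest is the left one in the top view: tube at about (158,158), button (165,225), plate (167,282). The scene view agrees, with its button at (444,188). The right-hand rest has the round plate at (470,297). Next I fit the tube's pose.

```bash
python3 - <<'E'
from h import *
from scipy.optimize import least_squares
im=camera("top"); s=masks_of("v_stand","top")[0]["pixels"]
c=im[105:300,120:220]; cv2.imwrite("pics/crop.png",cv2.resize(c[:,:,::-1],None,fx=3,fy=3,interpolation=cv2.INTER_CUBIC))
for t in("v_top",):
    for d in masks_of(t,"top"): print(t,d["conf"],d["at"],ray("top",d["at"],.067))
print(ray("top",(165.5,225),.067))
for px in [(141,122),(172,120),(178,195),(147,197)]: print(ray("top",px,.063))
E
```

```text
[0.58617986 0.23057705 0.067     ]
[0.75277946 0.27893893 0.063     ]
[0.75655066 0.22933361 0.063     ]
[0.63457347 0.21444118 0.063     ]
[0.63088836 0.26319335 0.063     ]
```

View pics/crop.png

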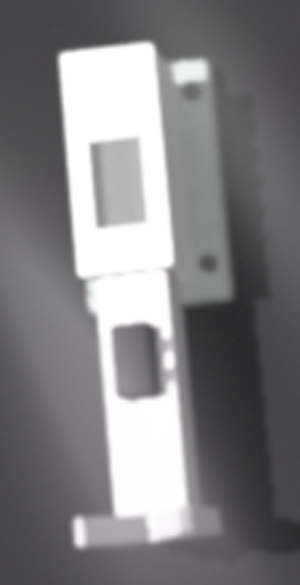

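jog_arm(
  deltas=[
    [[37,-31,0,0,0,6.3,0],[33,-35,0,0,0,6.3,0],[29,-38,0,0,0,0,0],[29,-38,0,0,0,0,0],[29,-38,0,0,0,0,0]],
  ],
)

```text
clock: 1.15
eef_pos: [0.2937, -0.2626, 0.2304]
tool_rot: [0.999, 0.053, 0.001, 0.002]
ft_force: [1.6, -0.1, 0.5]
grip_width: 0.0121
```

jog_arm(
  deltas=[
    [[29,-38,0,0,0,0,0],[29,-38,0,0,0,0,0],[29,-38,0,0,0,0,0],[29,-38,0,0,0,0,0],[29,-38,0,0,0,0,0]],
  ],
)

```text
clock: 1.65
eef_pos: [0.4217, -0.0496, 0.2319]
tool_rot: [0.999, 0.052, 0.004, 0.003]
ft_force: [0.6, -0.6, 0.1]
grip_width: 0.0001
```

jog_arm(
  deltas=[
    [[23,-44,0,0,0,0,0],[23,-44,0,0,0,0,0],[23,-44,0,0,0,0,0],[23,-44,0,0,0,0,0],[23,-44,0,0,0,0,0]],
  ],
)

```text
clock: 2.15
eef_pos: [0.5185, 0.1221, 0.2344]
tool_rot: [0.994, 0.103, 0.003, -0.023]
ft_force: [0.3, 0.4, 0.6]
grip_width: -0.0002
```

jog_arm(
  deltas=[
    [[17,-32,0,0,0,-1.2,0],[0,0,0,0,0,0,0]],
  ],
)

```text
clock: 2.35
eef_pos: [0.5334, 0.1513, 0.2354]
tool_rot: [0.992, 0.124, 0.003, -0.027]
ft_force: [-0.0, -0.0, -0.5]
grip_width: 0.0
```

```bash
cat >> h.py <<'E'
from scipy.spatial.transform import Rotation as R
def wray(o,px,z):
    m=camera_model("wrist"); f,cx,cy=K(m); T=np.eye(4); T[:3,:3]=R.from_quat(o["tool_rot"]).as_matrix(); T[:3,3]=o["eef_pos"]
    P=T@np.array(m["T_tool_cam"]); d=P[:3,:3]@np.array([(px[0]-cx)/f,(px[1]-cy)/f,1]); q=P[:3,3]
    return q+d*(z-q[2])/d[2]
E
python3 - <<'E'
from h import *
o=get_obs(); im=camera("wrist"); cv2.imwrite("pics/w1.png",im[:,:,::-1])
print(o["eef_pos"],R.from_quat(o["tool_rot"]).as_matrix()[:,0])
for t in("v_top","v_stand","v_back"):
    for d in masks_of(t,"wrist")[:2]:
        p=d["pixels"]; b=cv2.minAreaRect(np.argwhere(p)[:,::-1].astype(np.float32)); print(t,d["conf"],d["at"],wray(o,d["at"],.067),b)
E
```

```text
[0.53336953 0.15126393 0.23536992] [0.96929826 0.24559068 0.01208715]
v_top 0.9 [248.1, 126.6] [0.58719907 0.23291867 0.067     ] ((250.20458984375, 126.51049041748047), (30.780061721801758, 56.41304397583008), 2.935673475265503)
v_stand 0.63 [259.1, 90.9] [0.61412735 0.22992615 0.067     ] ((260.18115234375, 124.01332092285156), (98.5484848022461, 259.64276123046875), 6.157472610473633)
v_back 0.93 [251.6, 160.8] [0.56286581 0.22526022 0.067     ] ((254.80892944335938, 158.51763916015625), (80.21906280517578, 195.00640869140625), 10.332700729370117)
```

View pics/w1.png

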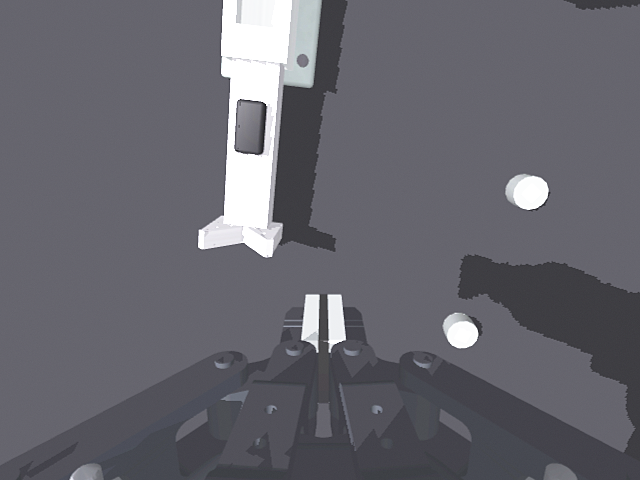

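Wrist view: button at (250,127), the tube's mouth edge from (222,57) to (289,62), V plate at (240,237). The tool has picked up a tilt and a yaw, so I work out a correction.

```bash
cat >> h.py <<'E'
def corr(target,yaw):
    o=get_obs(); R0=R.from_quat(o["tool_rot"]); c,s=np.cos(yaw),np.sin(yaw)
    Rt=R.from_matrix(np.array([[c,s,0],[s,-c,0],[0,0,-1]]))
    print("shift mm",np.round(R0.inv().apply(np.array(target)-o["eef_pos"])*1000,1),"rot deg",np.round((R0.inv()*Rt).as_rotvec(degrees=True),2),"pos",np.round(o["eef_pos"],4),"F",np.round(o["ft_force"],1),"t",o["clock"])
E
python3 - <<'E'
from h import *
o=get_obs()
ml,mr=wray(o,(222,57.5),.063),wray(o,(289.5,62),.063); print(ml,mr,(ml+mr)/2,np.linalg.norm(ml-mr))
d=ml-mr; print("yaw from mouth",np.degrees(np.arctan2(-d[0],d[1])))
a1,a2=wray(o,(230.5,77),.056),wray(o,(225,222),.056); b1,b2=wray(o,(283.5,78),.056),wray(o,(273.5,228),.056)
for p,q in((a1,a2),(b1,b2)): e=p-q; print("arm yaw",np.degrees(np.arctan2(e[1],e[0])),p,q)
corr((.578,.231,.12),np.radians(7.4)); print(o["joint_pos"])
E
```

```text
[0.62842809 0.25812288 0.063     ] [0.63717414 0.20887897 0.063     ] [0.63280112 0.23350093 0.063     ] 0.0500145514153473
yaw from mouth 10.071100099864532
arm yaw 7.968429986995311 [0.61709361 0.25159466 0.056     ] [0.50425502 0.23579963 0.056     ]
arm yaw 8.321779893070923 [0.62599656 0.21199481 0.056     ] [0.50961535 0.19497144 0.056     ]
shift mm [ 64.1 -63.3 119.7] rot deg [-3.01 -0.41  6.58] pos [0.5314 0.1479 0.2356] F [ 0.   0.1 -0.7] t 2.55
[0.24275316 0.33359314 0.14188164 1.36904472 0.0521008  3.14065081]
```

Joint 6 is at its limit, so I make the half turn at this height.

jog_arm(
  deltas=[
    [[0,0,0,-3,0,-7,0],[0,0,0,0,0,-8.5,0],[0,0,0,0,0,-8.5,0],[0,0,0,0,0,-8.5,0],[0,0,0,0,0,-8.5,0]],
  ],
)

```text
clock: 3.05
eef_pos: [0.5287, 0.1417, 0.237]
tool_rot: [0.885, 0.465, 0.006, 0.003]
ft_force: [-0.4, -1.0, -0.2]
grip_width: -0.0003
```

jog_arm(
  deltas=[
    [[0,0,0,0,0,-8.5,0],[0,0,0,0,0,-8.5,0],[0,0,0,0,0,-8.5,0],[0,0,0,0,0,-8.5,0],[0,0,0,0,0,-8.5,0]],
  ],
)

```text
clock: 3.55
eef_pos: [0.5257, 0.1352, 0.239]
tool_rot: [0.653, 0.757, 0.004, 0.006]
ft_force: [-0.1, -0.3, -0.0]
grip_width: -0.0001
```

jog_arm(
  deltas=[
    [[0,0,0,0,0,-8.5,0],[0,0,0,0,0,-8.5,0],[0,0,0,0,0,-8.5,0],[0,0,0,0,0,-8.5,0],[0,0,0,0,0,-8.5,0]],
  ],
)

```text
clock: 4.05
eef_pos: [0.5227, 0.1286, 0.241]
tool_rot: [0.33, 0.944, 0.001, 0.007]
ft_force: [0.1, -0.6, -0.6]
grip_width: -0.0001
```

jog_arm(
  deltas=[
    [[0,0,0,0,0,-8.5,0],[0,0,0,0,0,-8.5,0],[0,0,0,0,0,-8.5,0],[0,0,0,0,0,-8.5,0],[0,0,0,0,0,0,0]],
  ],
)

```text
clock: 4.55
eef_pos: [0.5197, 0.1221, 0.2429]
tool_rot: [0.038, 0.999, -0.002, 0.008]
ft_force: [-0.6, -0.1, -0.4]
grip_width: -0.0001
```

```bash
python3 - <<'E'
from h import *
corr((.579,.231,.12),np.radians(187.8)); print(get_obs()["joint_pos"]); print(np.round(camera_model("wrist")["T_tool_cam"],3))
E
```

```text
shift mm [-49.  113.4 123.4] rot deg [ -0.24   0.88 -12.12] pos [0.5197 0.1221 0.2429] F [-0.6 -0.1 -0.4] t 4.55
[ 0.23494753  0.29215866  0.10414166  1.36855744 -0.00726724  0.31034101]
[[ 0.    -0.959 -0.284  0.072]
 [ 1.     0.    -0.001  0.   ]
 [ 0.001 -0.284  0.959 -0.143]
 [ 0.     0.     0.     1.   ]]
```

jog_arm(
  deltas=[
    [[-14,38,10,0,0,-6,0],[-18,36,20,0,0,-6,0],[-22,34,30,0,1,0,0],[0,0,30,0,0,0,0],[0,0,0,0,0,0,0]],
  ],
)

```text
clock: 5.05
eef_pos: [0.5744, 0.2301, 0.1537]
tool_rot: [-0.058, 0.998, -0.003, 0.001]
ft_force: [0.1, -0.0, 0.1]
grip_width: -0.0004
```

```bash
python3 - <<'E'
from h import *
corr((.579,.231,.08),np.radians(187.8))
o=get_obs(); im=camera("wrist"); cv2.imwrite("pics/w2.png",im[:,:,::-1])
for t in("v_top",):
    for d in masks_of(t,"wrist")[:2]: print(t,d["conf"],d["at"],wray(o,d["at"],.067))
corr((.579,.231,.08),np.radians(187.8))
E
```

```text
shift mm [-4.5  0.8 73.7] rot deg [-0.36  0.12 -1.14] pos [0.5744 0.2301 0.1537] F [ 0.1 -0.   0.1] t 5.05
v_top 0.76 [324.9, 261.9] [0.5826985  0.23168564 0.067     ]
shift mm [-1.6  0.5 78.6] rot deg [-0.23  0.56 -1.11] pos [0.5767 0.2306 0.1586] F [ 0.7  0.  -0.1] t 5.15
```

View pics/w2.png

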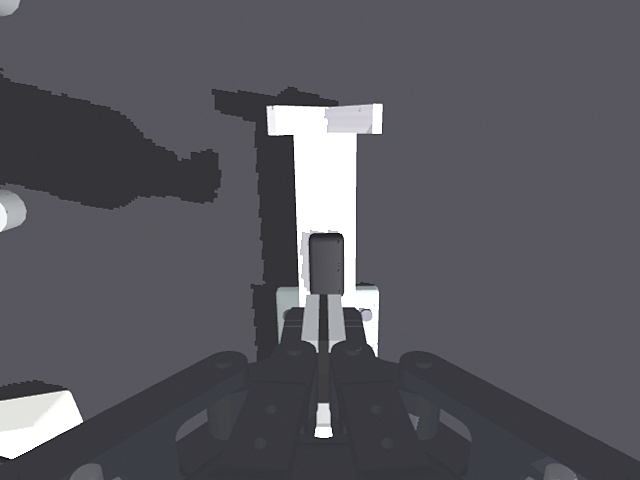

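Button at (326,262) between cols 309 and 343, its rear edge at row 234, in line with the fingers (col 325); the V plate is behind it at row 118.

```bash
python3 - <<'E'
from h import *
o=get_obs(); a=np.array([np.cos(np.radians(7.8)),np.sin(np.radians(7.8))]); m=(np.array([.6328,.239])+np.array([.6328,.2335]))/2
f=K(camera_model("wrist"))[0]; print("f",f,"tip w mm",37*.15/f*1000)
for n,px,z in(("rear",(326,235),.066),("L",(309.5,262),.067),("R",(343,262),.067),("plate notch?",(325,106),.059)):
    p=wray(o,px,z)[:2]-m; print(n,np.round(p+m,4),"along",round(p@a*1000,1),"lat",round((p[1]*a[0]-p[0]*a[1])*1000,1))
p=o["eef_pos"][:2]-m; print("tcp along",p@a,"lat",p[1]*a[0]-p[0]*a[1])
E
```

```text
f 399.8537465223934 tip w mm 13.880075023103924
rear [0.5703 0.2313] along -62.6 lat 3.6
L [0.5886 0.2232] along -45.6 lat -7.0
R [0.5861 0.2438] along -45.2 lat 13.8
plate notch? [0.496  0.2219] along -137.5 lat 4.3
tcp along -0.056358590788457445 lat 0.0019776357531881734
```

jog_arm(
  deltas=[
    [[-2,1,35,0,0.5,-1,0],[-2,1,35,0,0,0,0],[0,0,8,0,0,0,0],[0,0,0,0,0,0,0]],
  ],
)

```text
clock: 5.55
eef_pos: [0.5872, 0.2316, 0.092]
tool_rot: [-0.063, 0.998, 0.001, 0.01]
ft_force: [-0.8, -0.5, 1.1]
grip_width: -0.0
```

```bash
python3 - <<'E'
from h import *
corr((.580,.232,.056),np.radians(187.8))
E
```

```text
shift mm [ 7.8  1.3 35.9] rot deg [ 0.02  1.13 -0.63] pos [0.5872 0.2316 0.092 ] F [-0.8 -0.5  1.1] t 5.55
```

jog_arm(
  deltas=[
    [[5,1,10,0,1,-0.5,0],[3,0,10,0,0,0,0],[0,0,0,0,0,0,0]],
  ],
)

```text
clock: 5.85
eef_pos: [0.5819, 0.2317, 0.0773]
tool_rot: [-0.066, 0.998, 0.002, 0.005]
ft_force: [-0.1, 0.4, -0.2]
grip_width: -0.0001
```

```bash
python3 - <<'E'
from h import *
corr((.580,.232,.056),np.radians(187.8))
E
```

```text
shift mm [ 2.   0.5 21.2] rot deg [ 0.15  0.57 -0.22] pos [0.5819 0.2317 0.0773] F [-0.1  0.4 -0.2] t 5.85
```

jog_arm(
  deltas=[
    [[2,0,9,0,0.6,0,0],[1,0,5,0,0,0,0]],
  ],
)

```text
clock: 6.05
eef_pos: [0.5803, 0.2319, 0.0649]
tool_rot: [-0.066, 0.998, 0.002, 0.001]
ft_force: [-1.6, -1.2, 3.3]
grip_width: 0.0002
```

jog_arm(
  deltas=[
    [[1,0,5,0,0,0,0],[1,0,4,0,0,0,0]],
  ],
)

```text
clock: 6.25
eef_pos: [0.5803, 0.2318, 0.0572]
tool_rot: [-0.066, 0.998, 0.002, 0.004]
ft_force: [0.6, -0.9, 6.7]
grip_width: 0.0003
```

jog_arm(
  deltas=[
    [[0,0,3,0,0,0,0],[0,0,3,0,0,0,0]],
  ],
)

```text
clock: 6.45
eef_pos: [0.5837, 0.2323, 0.056]
tool_rot: [-0.066, 0.998, 0.002, 0.008]
ft_force: [-0.8, -2.7, 17.5]
grip_width: 0.0
```

jog_arm(
  deltas=[
    [[-5,0,2,0,0.5,0,0],[-5,0,2,0,0,0,0]],
  ],
)

```text
clock: 6.65
eef_pos: [0.5952, 0.2338, 0.0562]
tool_rot: [-0.066, 0.998, 0.002, 0.007]
ft_force: [-2.6, -2.3, 8.9]
grip_width: 0.0003
```

```bash
python3 - <<'E'
from h import *
corr((.6145,.2366,.055),np.radians(187.8))
o=get_obs(); im=camera("wrist"); im2=camera("top"); im3=camera("scene")
b=np.hstack([cv2.resize(im[80:380,200:450],(500,600)),np.vstack([cv2.resize(im2[110:300,120:215],(300,600))])])
cv2.imwrite("pics/c3.png",b[:,:,::-1])
corr((.6145,.2366,.055),np.radians(187.8))
E
```

```text
shift mm [-19.5   0.2   1.4] rot deg [ 0.22  0.77 -0.28] pos [0.5952 0.2338 0.0562] F [-2.6 -2.3  8.9] t 6.65
shift mm [-18.5   0.2   1.5] rot deg [ 0.22  0.89 -0.28] pos [0.5962 0.234  0.0562] F [ 0.3 -0.9  8. ] t 6.8
```

View pics/c3.png

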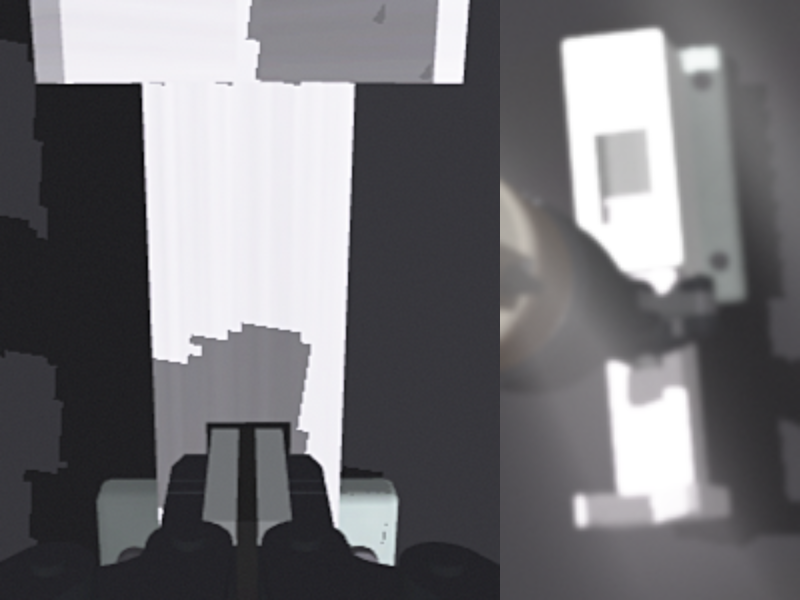

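The button is flush under the tips, its rear edge about 1 mm behind them (crop row 423 against 428). The plate has followed by about 16 mm, so there is no slip. I keep dragging.

jog_arm(
  deltas=[
    [[-5,0,3,0,0.8,0,0],[-5,0,3,0,0,0,0]],
  ],
)

```text
clock: 7.0
eef_pos: [0.6092, 0.2357, 0.0561]
tool_rot: [-0.065, 0.998, 0.002, 0.005]
ft_force: [-1.8, -1.3, 14.1]
grip_width: 0.0002
```

jog_arm(
  deltas=[
    [[-4,0,3,0,0.3,0,0],[-2,0,2,0,0,0,0]],
  ],
)

```text
clock: 7.2
eef_pos: [0.6187, 0.237, 0.0563]
tool_rot: [-0.065, 0.998, 0.003, 0.007]
ft_force: [-1.5, -0.4, 6.5]
grip_width: 0.0002
```

```bash
python3 - <<'E'
from h import *
o=get_obs(); im=camera("wrist"); im2=camera("top")
b=np.hstack([cv2.resize(im[80:380,200:450],(500,600)),np.vstack([cv2.resize(im2[110:300,120:215],(300,600))])])
cv2.imwrite("pics/c4.png",b[:,:,::-1])
corr((.6145,.2366,.055),np.radians(187.8))
E
```

```text
shift mm [4.6 0.1 1.1] rot deg [ 0.28  0.82 -0.34] pos [0.6191 0.2371 0.0562] F [ 0.6 -1.1  7.2] t 7.3
```

View pics/c4.png

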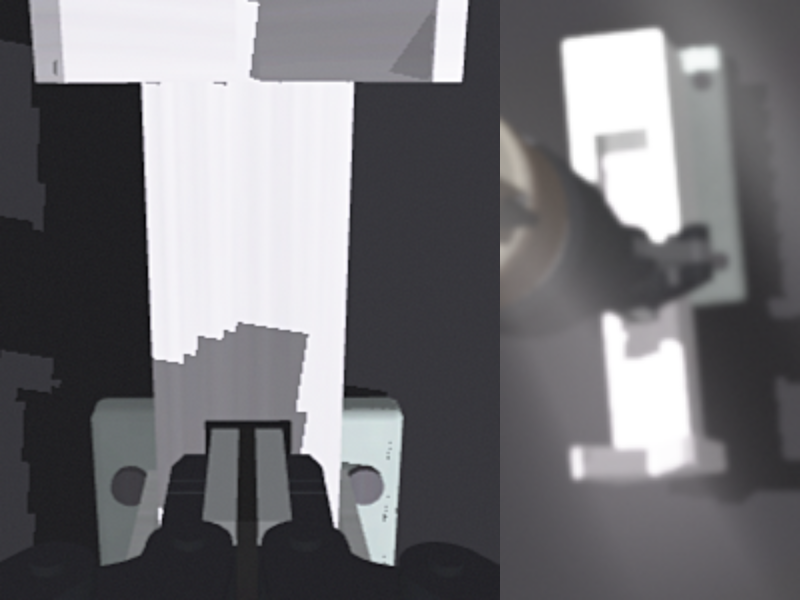

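The button is still flush under the tips (rear edge at crop row 421) and the plate moved along with it, so the front is about 14 mm inside the mouth. I lift, go behind the plate and push.

jog_arm(
  deltas=[
    [[0,0,-15,0,0,0,0],[0,0,-25,0,0,0,0],[0,0,-25,0,0.5,0,0],[10,0,-10,0,0,0,0],[25,0,0,0,0,0,0]],
  ],
)

```text
clock: 7.8
eef_pos: [0.5841, 0.2326, 0.1306]
tool_rot: [-0.065, 0.998, 0.003, 0.003]
ft_force: [0.3, -0.7, -0.5]
grip_width: -0.0002
```

jog_arm(
  deltas=[
    [[30,0,0,0,0,0,0],[30,0,0,0,0,0,0],[15,0,0,0,0,0,0],[0,0,0,0,0,0,0]],
  ],
)

```text
clock: 8.2
eef_pos: [0.5, 0.2211, 0.1267]
tool_rot: [-0.065, 0.998, 0.003, -0.001]
ft_force: [-0.1, 0.8, -0.0]
grip_width: -0.0001
```

```bash
python3 - <<'E'
from h import *
corr((.498,.221,.040),np.radians(187.8))
o=get_obs(); im2=camera("top")
print([ (d["conf"],d["at"]) for d in masks_of("v_back","top")])
corr((.498,.221,.040),np.radians(187.8))
E
```

```text
shift mm [ 2.  -0.3 86.7] rot deg [ 0.3  -0.04 -0.31] pos [0.5    0.2211 0.1267] F [-0.1  0.8 -0. ] t 8.2
[(0.64, [164.0, 223.0])]
shift mm [ 4.7 -0.6 87. ] rot deg [ 0.32  0.09 -0.34] pos [0.5025 0.2217 0.1271] F [ 0.1  0.  -0.5] t 8.3
```

jog_arm(
  deltas=[
    [[8,0,18,0,0,0,0],[4,0,18,0,0,0,0],[3,0,18,0,0,0,0],[3,0,18,0,0,0,0],[0,0,5,0,0,0,0]],
  ],
)

```text
clock: 8.8
eef_pos: [0.492, 0.2218, 0.048]
tool_rot: [-0.064, 0.998, 0.004, 0.005]
ft_force: [-0.2, -0.3, -0.8]
grip_width: 0.0002
```

```bash
python3 - <<'E'
from h import *
corr((.522,.225,.040),np.radians(187.8))
o=get_obs(); im=camera("wrist"); im2=camera("top")
b=np.hstack([cv2.resize(im[80:380,200:450],(500,600)),np.vstack([cv2.resize(im2[110:300,120:215],(300,600))])])
cv2.imwrite("pics/c5.png",b[:,:,::-1])
E
```

```text
shift mm [-30.1  -0.8   8.3] rot deg [ 0.46  0.63 -0.44] pos [0.492  0.2218 0.048 ] F [-0.2 -0.3 -0.8] t 8.8
```

View pics/c5.png

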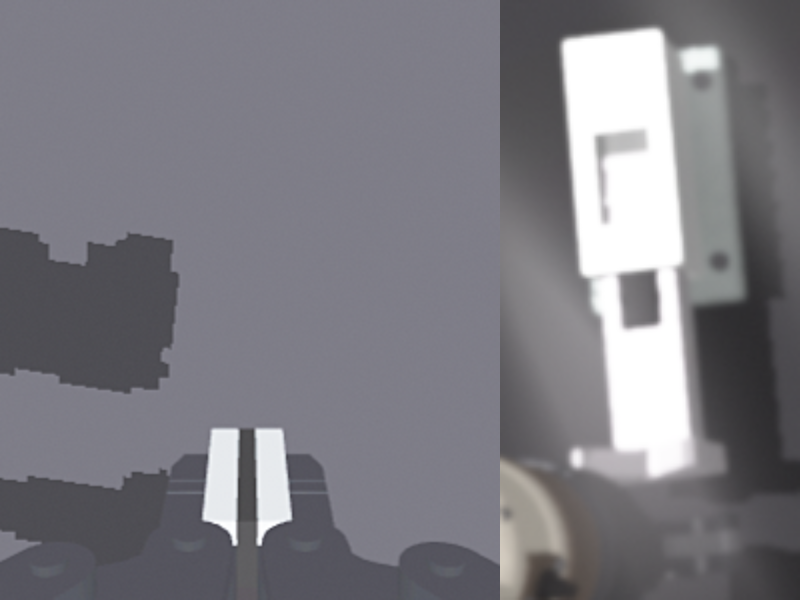

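Top crop: the button's rear half still shows at (640,300) and its front is held under the tube. The finger is clear behind the plate. Now the push.

jog_arm(
  deltas=[
    [[-5,0,4,0,0.5,0,0],[-12,-1,4,0,0,0,0],[-8,0,0,0,0,0,0],[-8,0,0,0,0,0,0]],
  ],
)

```text
clock: 9.3
eef_pos: [0.5278, 0.2264, 0.0432]
tool_rot: [-0.064, 0.998, 0.005, 0.001]
ft_force: [-7.0, -0.6, 2.5]
grip_width: -0.0002
```

jog_arm(
  deltas=[
    [[-10,0,0,0,0,0,0],[-10,0,0,0,0,0,0],[-8,0,0,0,0,0,0]],
  ],
)

```text
clock: 9.6
eef_pos: [0.5508, 0.2295, 0.0433]
tool_rot: [-0.065, 0.998, 0.005, -0.006]
ft_force: [-5.1, -0.3, 2.5]
grip_width: 0.0004
```

jog_arm(
  deltas=[
    [[-8,0,0,0,0,0,0],[-6,0,0,0,0,0,0]],
  ],
)

```text
clock: 9.8
eef_pos: [0.5618, 0.2309, 0.0434]
tool_rot: [-0.065, 0.998, 0.005, -0.011]
ft_force: [-6.2, -0.5, 2.5]
grip_width: -0.0
```

jog_arm(
  deltas=[
    [[-5,0,0,0,0,0,0],[-4,0,0,0,0,0,0]],
  ],
)

```text
clock: 10.0
eef_pos: [0.5679, 0.2317, 0.0436]
tool_rot: [-0.065, 0.998, 0.004, -0.015]
ft_force: [-5.9, -0.5, 2.4]
grip_width: 0.0006
```

jog_arm(
  deltas=[
    [[-5,0,0,0,0,0,0],[-5,0,0,0,0,0,0]],
  ],
)

```text
clock: 10.2
eef_pos: [0.5759, 0.2328, 0.0438]
tool_rot: [-0.066, 0.998, 0.004, -0.018]
ft_force: [-1.1, -0.7, -1.1]
grip_width: 0.0
```

jog_arm(
  deltas=[
    [[-5,0,0,0,0,0,0],[-5,0,0,0,0,0,0]],
  ],
)

```text
clock: 10.4
eef_pos: [0.5765, 0.2328, 0.0437]
tool_rot: [-0.066, 0.997, 0.003, -0.028]
ft_force: [-17.8, -1.5, 12.2]
grip_width: 0.0
```

At the stop. I back off and check.

jog_arm(
  deltas=[
    [[6,0,0,0,0,0,0],[15,0,0,0,0,0,0],[20,0,-5,0,0,0,0],[10,0,-30,0,0,0,0],[0,0,-30,0,0,0,0]],
  ],
)

```text
clock: 10.9
eef_pos: [0.5294, 0.2253, 0.1102]
tool_rot: [-0.066, 0.997, 0.003, -0.029]
ft_force: [0.9, 0.5, 0.5]
grip_width: 0.0
```

jog_arm(
  deltas=[
    [[0,0,-30,0,0,0,0],[10,0,-20,0,0,0,0],[0,0,0,0,0,0,0],[0,0,0,0,0,0,0]],
  ],
)

```text
clock: 11.3
eef_pos: [0.5291, 0.2258, 0.1696]
tool_rot: [-0.066, 0.998, 0.005, -0.02]
ft_force: [0.1, 0.2, -1.2]
grip_width: 0.0002
```

```bash
python3 - <<'E'
from h import *
im=camera("scene"); im2=camera("top")
b=np.hstack([cv2.resize(im[120:300,370:550],(500,500)),cv2.resize(im2[110:276,120:220],(300,500))])
cv2.imwrite("pics/c6.png",b[:,:,::-1])
for c in("scene","top"):
  for t in("v_top","f_top"):
    for d in masks_of(t,c)[:1]: print(c,t,d["conf"],d["at"],ray(c,d["at"],.067))
corr((.5,.2,.2),np.radians(187.8))
E
```

```text
scene v_top 0.8 [492.7, 216.4] [0.68117453 0.24234764 0.067     ]
scene f_top 0.95 [210.5, 330.6] [ 0.56777559 -0.21383156  0.067     ]
top v_top 0.71 [159.4, 164.2] [0.68282261 0.2446592  0.067     ]
top f_top 0.6 [450.8, 242.5] [ 0.56342014 -0.21228734  0.067     ]
shift mm [ 31.9 -21.1 -31.2] rot deg [ 0.7  -2.52 -0.28] pos [0.5275 0.2253 0.1677] F [ 0.9 -0.3  0.1] t 11.6
```

View pics/c6.png

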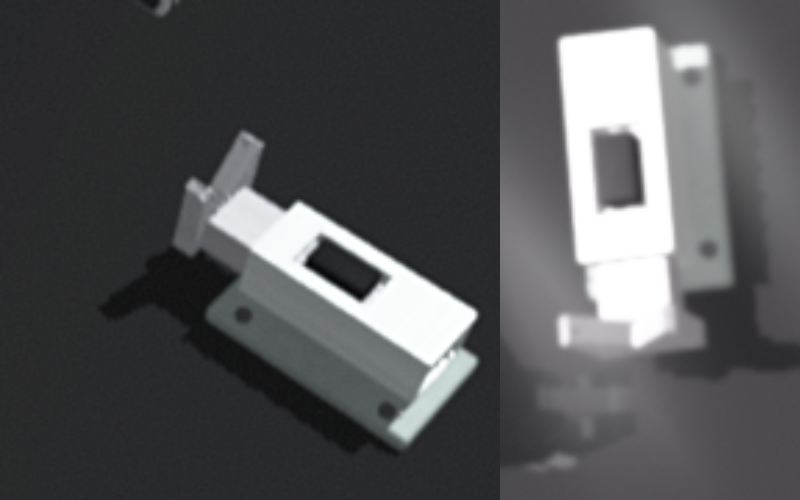

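The button sits mid-hole in both views, at crop (345,268) in the scene and (617,168) in the top view. Both rays at 67 mm height agree to within 3 mm.

```bash
python3 -c "
from workcell import *
print(job_done())"
```

```text
the job is handed in; nothing more can be done
None
```

The V-cradle rest is set: its arm is fully in and the button sits in the middle of the tube's hole. I handed the job in at about 11.6 s of the 38 s allowed.

- **Pressing and sliding in:** I pressed the button flush with shut fingertips (tip at 56 mm, contact force up to about 17 N). With it held down, I slid the arm until the button's front was about 14 mm inside the tube. After I lifted off, the top view showed the tube holding it down.
- **Pushing home:** I pushed on the outer face of the V plate. The force fell to about 1 N as the button reached the hole, then rose to about 18 N at the stop.
- **Last checks:** Both cameras put the button about 49 mm in from the mouth (47 expected), agreeing to within 3 mm if its top is at the raised height of 67 mm. I did not measure its height separately. The gripper was clear above and behind, touching nothing.
- **Other rest:** Its button measured within about 4 mm of where it started, which is within detection error; the robot never came near it.
- **What went off plan:** On the way over, joint 6 reached its limit and the tool tilted about 3°. I made a half turn and straightened it before touching anything.

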